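# Hold the hidden bolt head while the nut runner turns the nut

## Task

The nut runner on the bench fixture is slowly turning the nut, and the bolt just spins with it because nobody holds its head behind the bracket. Slide the guard by its upright grip until it is fully open against its end stop, then reach down into the narrow gap behind the bracket, take the hexagonal bolt head between the fingers and hold it from turning. Finish while still gripping the bolt head with the bolt at a standstill and the guard left fully open; do not push the loose bottle, label roll and timer beside the fixture out of their places.

Things in the scene. Friction and masses are not known exactly. Their poses are not given: they have to be found in the camera images.
- fixture: Fixed metal fixture. Origin at table height straight below the bolt head's centre; its x runs along the bolt, away from the robot (world x at yaw 0), its y along the gap, z up. Base plate 12 mm thick, x -70..+60, y -80..+158 mm. An upright bracket plate in front and a backing wall behind, each 8 mm thick, leave the gap between them; the bolt passes through the bracket.
- gap_mouth (a point): Middle of the gap's open top, straight above the bolt head, 98 mm above the table. The gap is 42 mm wide (x, 21 mm each way from here) and open above between end cheeks at y = -72 and +150 mm (fixture axes). Four 6 mm stop pins stand 8 mm up from the rails beside it, at x = -25 and +25, y = -40 and +150 mm.
- runner (a point): Middle of the nut runner, a black cylinder 34 mm across (37 mm over its clamp bands) lying along the bolt axis in front of the bracket, 70 mm above the table, from the bracket to 165 mm in front of the bolt head's centre. Its top is below the gap's top edges.
- guard (a joint): How far the guard has slid, m: 0 covers the bolt head, 0.110 is fully open at the end stop. It slides along the fixture's +y with about 2 N of friction and stays where left. The guard is a flat plate 56 mm (x) x 70 mm (y) x 4 mm on the rails over the gap, top at z = 102.5 mm, centre at the fixture's y = joint value.
- guard_grip (a point): Point in the black upright grip on the guard. The grip is 26 mm (x) x 12 mm (y) x 36 mm tall and stands on the plate; the point is 20 mm above the plate's top, 16 mm below the grip's top, 18 mm to the +y side of the plate's centre (fixture y = 18 mm + joint value). Its axes are the fixture's.
- bolt_head (a point): Steel hexagonal bolt head, 18 mm across flats, 21 mm across corners, 16 mm long in x, on a level axis (fixture x), on a thinner spacer bush. Origin at its centre, mid-gap, 70 mm above the table, 28 mm below the gap's top edges. It turns about its own x axis. Pinched along the fixture's y from above, it turns by itself until two flats lie on the fingers.
- bolt (a joint): Angle of the bolt, rad, growing as the runner drives it: up to about 0.6 rad/s when free, by a slipping drive of at most 0.06 N m, so a light grip (20 N is plenty) stops it; stalling it does no harm.
- dropper: standing small white dropper bottle, 20 mm across, 64 mm tall, a bystander in front of the fixture; origin at the centre of its underside
- labels: white label roll lying flat, 63 mm across, 25 mm tall, a bystander in front of the fixture; origin at the centre of its underside
- timer: white square timer, 64 x 64 x 20 mm, a bystander behind the fixture; origin at the centre of its underside

How it is judged:
By the outcome, as a careful person would: the job done as asked, in the order asked, and still so for the second after the job is handed in, while the arm keeps its last pose, push and grip.
It also fails if it takes over 42 s, if anything falls off the work surface, if the arm or the gripper's body presses on something with over 40 N, if the wrist force passes 120 N, or if a joint passes its speed limit or range.

## Robot

A 6-joint arm with a two-finger parallel gripper is mounted at the origin on a cart in front of the work surface, level with it; the furniture and walls round the work are solid. World frame = base frame: x ahead of the robot, y to its left, z up, the work surface at z = 0. Lengths are in mm, angles in rad, forces in N, time in s.
With the tool pointing down it reaches from about 350 to 850 mm from the base axis. Payload 8.1 kg.
Tool frame: the origin (TCP) lies midway between the tips of the shut fingers; the grasp point (between the pads) lies 19 mm behind it; z points along the fingers, y is the line along which they close (so a half turn about z gives the same grasp; the last joint's range is limited). The gripper opens to 93 mm and grips with 3 to 60 N. Pads are 15 mm wide; open, the fingers measure 128 mm over their backs; the gripper's body (75 mm by 188 mm) begins 65 mm behind the grasp point.
Start: joints at [-1.212, 0.13, 1.488, -0, 1.523, -0.085], TCP at [257.644, -541.871, 218.635] pointing down, gripper open.
Joint ranges: [-2.96, 2.96], [-0.89, 2.26], [0.02, 2.5], [-1.34, 4.48], [0, 2.73], [-2.66, 2.66]. Speed limits (rad/s): [2.39, 2.39, 2.79, 3.14, 3.14, 3.14].

## Interface

Orientations are given as a unit quaternion [w, x, y, z].
In Python, from plant import telemetry, capture, get_calibration, ticket gives the robot as it stands. The module is installed in compiled form; this text tells all that it offers.
- The arm moves only by the shell command python3 -m handwheel 'ROWS' [FORCE]. ROWS is a JSON object of lists of equal length, an entry for each row: "slide": the shift along the tool's x, y, z in cm, a list of three; "spin": the turn about the tool's z in degrees; "hand": the finger opening in cm, from 0 to 9.3. In form: {"slide": [[dx, dy, dz], ...], "spin": [spin, ...], "hand": [hand, ...]}. A call has 1 to 12 rows; each row is the pose to reach, as a shift and turn from the pose commanded when the call began, along the tool's axes at that moment; what a row does not reach only later rows make up. A row lasts 1/8 s, in which the tool goes at most 62.5 mm and 10.7 degrees, less where a joint would pass 70% of its speed; a pose out of reach is approached as far as the arm can. A call with a gripper value outside its range is refused whole. The fingers move at their own pace and stop on an object; FORCE is the grip in N (left out, the last holds). Time passes only in rows, so rows that repeat a pose let the fingers close. It gives the time, the measured TCP pose, the force, the opening and the grip force at its end, in the units of the state.
- telemetry.get_state(): the state, without advancing time (a new reading comes with each control period).
- capture(name): name is "scene" or "top"; returns (picture, depth): 384x512x3 uint8, red, green, blue; 384x512 float32, mm along the optical axis (not along the pixel's ray), 0 where there is no reading.
- get_calibration(name): a dict with "fovy" (degrees; the focal length in pixels is half the picture's height over the tangent of half this angle, whatever the lens; pixels are square), "cx", "cy" (the principal point, pixels), "R" (3x3) and "t" (3): a world point X has camera coordinates R X + t. Camera axes: x right, y down, z forward; pixel columns grow to the right and rows downward; lengths in mm; the calibration is good to about 2 mm. A picture is of the moment at which its call begins. get_calibration takes no time and is no camera call.
- ticket.finish_job(): hands the job in; it is judged then, once.
The state is a dict: "time": time; "qpos": joint angles; "dq": joint speeds; "tau": joint torques, N m; "eef_pos": TCP position; "tool_rot": TCP orientation; "wrist_force": force on the tool from outside, world axes, zero at the start; "moment": the same for the moment, N m; "opening": opening from 0.0 (shut) to 1.0 (fully open); "gripper_force": force on a finger pad.
Only numpy, scipy, OpenCV 4.12 (cv2) and the standard library are available. Lean on these libraries where they do the work, as an engineer would, in place of code of your own. Each camera call takes 0.05 s, during which the arm holds its last target. There are 200 camera calls.

## Working session

There is one attempt and no reset: what is moved stays moved. The work goes in short steps, Python scripts to look and compute and a shell command to move; the robot and the scene stay as the last step left them, time stands still between calls to the robot, and variables do not carry over. Pictures are saved under pics/ and viewed, at most 10 in all, crops included, and the job is handed in when it is done.

```bash
mkdir -p pics; cat > h.py <<'E'
import numpy as np, cv2
from plant import telemetry, capture, get_calibration
def cal(n):
    c=get_calibration(n); f=192/np.tan(np.radians(c['fovy'])/2); return c,f,np.array(c['R']),np.array(c['t'])
def ray(n,u,v,z):
    c,f,R,t=cal(n); d=R.T@np.array([(u-c['cx'])/f,(v-c['cy'])/f,1]); o=-R.T@t
    return o+d*(z-o[2])/d[2]
def proj(n,X):
    c,f,R,t=cal(n); p=R@np.array(X)+t; return p[0]/p[2]*f+c['cx'],p[1]/p[2]*f+c['cy'],p[2]
def cloud(n,D):
    c,f,R,t=cal(n); v,u=np.mgrid[:384,:512]; P=np.stack([(u-c['cx'])/f*D,(v-c['cy'])/f*D,D],-1)
    return (P-t)@R
E
python3 - <<'E'
from h import *
for n in("scene","top"):
    p,d=capture(n); cv2.imwrite(f'pics/{n}0.png',p[...,::-1]); np.save(f'{n}0.npy',d); print(get_calibration(n))
s=telemetry.get_state(); print({k:np.round(v,3) for k,v in s.items()})
E
```

```text
{'fovy': 51.91117604001462, 'cx': 254.20008039231595, 'cy': 188.75233301331843, 'R': array([[-0.88884416, -0.45778078, -0.01981944],
       [-0.2325279 ,  0.48791084, -0.84135236],
       [ 0.39482506, -0.74322256, -0.5401235 ]]), 't': array([454.83034717, 223.08086738, 662.21675739])}
{'fovy': 57.32636761582782, 'cx': 254.47075962021336, 'cy': 191.44946055141907, 'R': array([[-0.00306297, -0.99973054, -0.02301017],
       [-0.99572512,  0.0051733 , -0.0922211 ],
       [ 0.09231529,  0.02262933, -0.99547265]]), 't': array([-33.25705282, 570.6375875 , 894.55292338])}
{'time': np.float64(0.1), 'qpos': array([-1.212,  0.131,  1.489,  0.   ,  1.523, -0.085]), 'dq': array([ 0.001, -0.002, -0.001, -0.001,  0.   , -0.   ]), 'tau': array([ 1.0000e-03, -5.6134e+01, -4.9310e+01,  7.7000e-02,  2.9000e-02,
       -0.0000e+00]), 'eef_pos': array([ 257.482, -541.377,  217.695]), 'tool_rot': array([-0.001,  0.975,  0.22 , -0.   ]), 'wrist_force': array([-0.386, -0.095, -0.987]), 'moment': array([ 0.011, -0.067, -0.045]), 'gripper_force': np.float64(0.0), 'opening': np.float64(1.0)}
```

View pics/scene0.png

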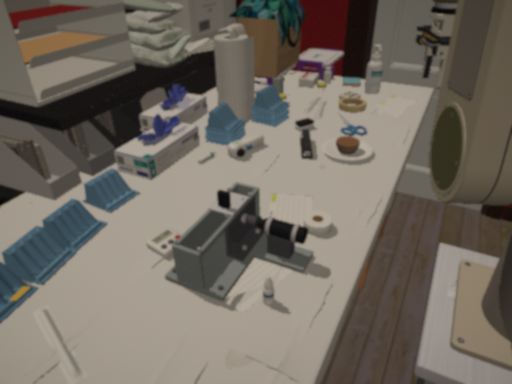

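View pics/top0.png

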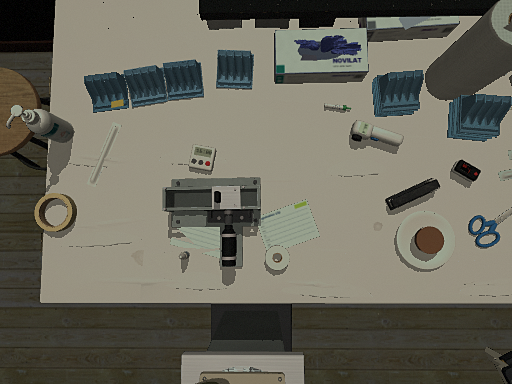

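Scene: the fixture is at about (235,235), with the guard grip at (224,199), runner at (285,232) and dropper at (268,290). Top: the white guard plate is at (228,196), grip at (217,197), runner at (229,245), dropper at (184,255), labels at (277,258) and timer at (203,158). The image's left is +y.

```bash
python3 - <<'E'
from h import *
a=cv2.imread('pics/top0.png')[140:280,150:300]; b=cv2.imread('pics/scene0.png')[170:310,140:340]
a=cv2.resize(a,None,fx=4,fy=4,interpolation=2)[:600]; cv2.imwrite('pics/tc.png',a)
cv2.imwrite('pics/sc.png',cv2.resize(b,None,fx=4,fy=4,interpolation=2))
D=np.load('top0.npy'); P=cloud('top',D)
m=(D>0)&(np.abs(P[...,2]-98)<14)&(P[...,0]>400)&(P[...,0]<700)&(np.abs(P[...,1])<300)
v,u=np.where(m); print(u.min(),u.max(),v.min(),v.max())
m2=m.astype(np.uint8)
r=cv2.minAreaRect(P[m][:,:2].astype(np.float32)); print(r, cv2.boxPoints(r))
print(np.round(P[176:216:2,228],0)); print(np.round(P[197,160:264:4],0))
E
```

```text
162 260 185 259
((489.6275634765625, 67.98414611816406), (177.76271057128906, 238.3343963623047), 0.9157187342643738) [[398.8531  185.71565]
 [402.66205 -52.5883 ]
 [580.40204 -49.74736]
 [576.5931  188.5566 ]]
[[615.  36.   2.]
 [609.  36.  10.]
 [602.  35.  16.]
 [598.  35.  11.]
 [592.  36.  10.]
 [577.  27. 101.]
 [572.  27. 101.]
 [567.  26. 103.]
 [562.  26. 101.]
 [558.  27.  99.]
 [553.  27. 100.]
 [548.  27.  99.]
 [543.  26. 101.]
 [538.  26. 101.]
 [534.  26. 101.]
 [529.  27.  99.]
 [524.  26. 103.]
 [520.  29.  73.]
 [515.  28.  80.]
 [510.  29.  75.]]
[[559. 220.   4.]
 [551. 182.  97.]
 [554. 180.  71.]
 [557. 180.  32.]
 [558. 175.  11.]
 [558. 163.  13.]
 [558. 153.  12.]
 [558. 141.  15.]
 [558. 132.   9.]
 [558. 121.  10.]
 [558. 110.  13.]
 [558. 100.   8.]
 [558.  89.  11.]
 [551.  65. 101.]
 [548.  50. 138.]
 [550.  44. 114.]
 [550.  36. 106.]
 [550.  26. 102.]
 [550.  17. 101.]
 [550.   7. 102.]
 [550.  -2.  99.]
 [557.  -8.  15.]
 [557. -18.  12.]
 [557. -29.   9.]
 [557. -39.  10.]
 [554. -50.  48.]]
```

View pics/tc.png

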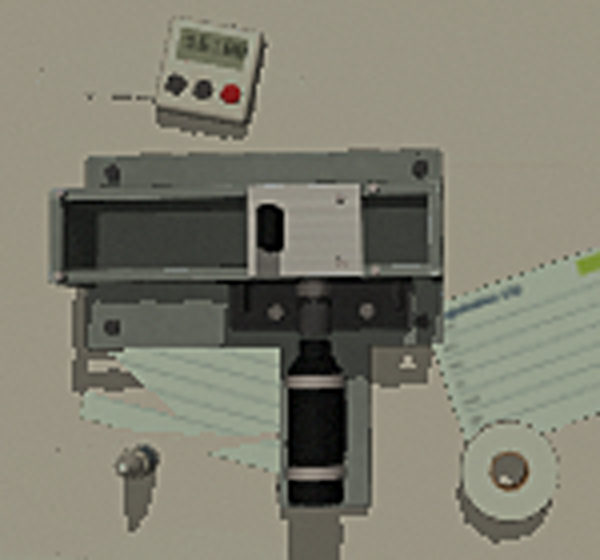

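View pics/sc.png

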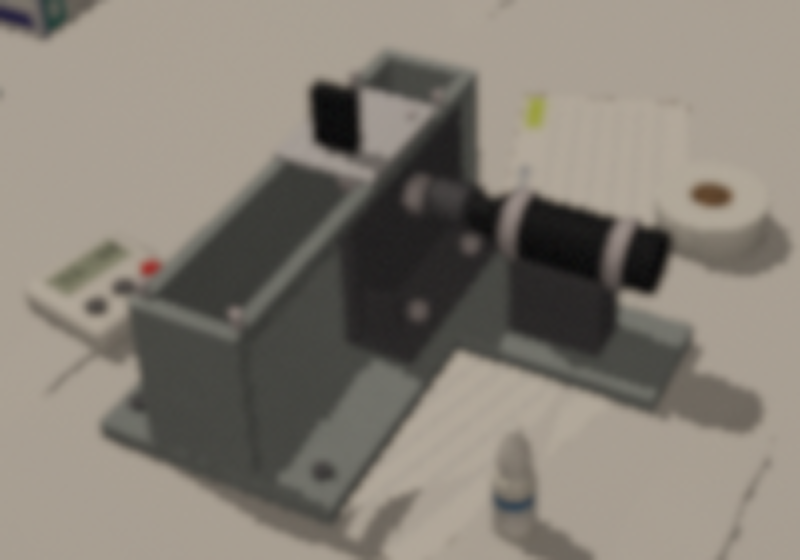

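The top crop shows the rails' outline with corners at about (50,190), (440,180), (440,275) and (55,285). The plate covers x 247-362, and the grip is at (270,228). The scene crop shows the guard closed, with its grip at (335,115).

```bash
python3 - <<'E'
from h import *
D=np.load('top0.npy'); P=cloud('top',D); I=cv2.imread('pics/top0.png')
m=(D>0)&(P[...,2]>90)&(P[...,2]<109)&(P[...,0]>515)&(P[...,0]<700)&(np.abs(P[...,1]-60)<150)
r=cv2.minAreaRect(P[m][:,:2].astype(np.float32)); print('rails',r,cv2.boxPoints(r).round(1).tolist())
# white plate
w=(I.min(2)>125)&m
v,u=np.where(w); X=np.array([ray('top',a,b,102.5) for a,b in zip(u,v)])[:,:2].astype(np.float32)
r=cv2.minAreaRect(X); print('plate',len(u),r, (u.min(),u.max(),v.min(),v.max()))
# wall edges: per-column rows extents of m, cast to z=98
top=[];bot=[]
for c in range(168,258,4):
    rows=np.where(m[:,c])[0]
    if len(rows): top.append(ray('top',c,rows.min()-.5,98)[:2]); bot.append(ray('top',c,rows.max()+.5,98)[:2])
for e in(top,bot):
    e=np.array(e); p=np.polyfit(e[:,1],e[:,0],1); p=np.polyfit(e[:,1][abs(np.polyval(p,e[:,1])-e[:,0])<3],e[:,0][abs(np.polyval(p,e[:,1])-e[:,0])<3],1);print('edge',p,np.polyval(p,27))
for rr in (190,194,198,202,206):
    c=np.where(m[rr])[0]; print(rr,ray('top',c.min()-.5,rr,98)[:2].round(1),ray('top',c.max()+.5,rr,98)[:2].round(1))
# grip dark, z 120-145
g=(D>0)&(P[...,2]>125)&(P[...,2]<150)&(abs(P[...,0]-550)<40)&(abs(P[...,1]-45)<40)
print('grip',g.sum(),P[g].mean(0),P[g].min(0),P[g].max(0))
# scene view: grip top
D2=np.load('scene0.npy'); Q=cloud('scene',D2)
g=(D2>0)&(Q[...,2]>108)&(Q[...,2]<150)&(abs(Q[...,0]-550)<60)&(abs(Q[...,1]-45)<60)
print('grip2',g.sum(),Q[g].mean(0),Q[g].min(0),Q[g].max(0))
for k in((P,D),(Q,D2)):
    mm=(k[1]>0)&(k[0][...,2]>12)&(k[0][...,2]<80)
    for nm,(x,y) in dict(drop=ray('top',184,255,50)[:2],lab=ray('top',277,258,25)[:2],tim=ray('top',203,158,20)[:2]).items():
        q=k[0][mm&(np.hypot(k[0][...,0]-x,k[0][...,1]-y)<38)]; print(nm,len(q),q.mean(0).round(),q.max(0).round())
E
```

```text
rails ((549.3255615234375, 68.93833923339844), (58.35153579711914, 238.3343963623047), 0.9157189130783081) [[518.2000122070312, 187.60000610351562], [522.0999755859375, -50.70000076293945], [580.4000244140625, -49.70000076293945], [576.5999755859375, 188.60000610351562]]
plate 520 ((549.9668579101562, 68.77754974365234), (54.17463302612305, 233.34642028808594), 0.35533326864242554) (np.int64(162), np.int64(259), np.int64(186), np.int64(209))
edge [-1.39990515e-02  5.79129072e+02] 578.7510976280134
edge [-1.49663392e-02  5.21111049e+02] 520.7069582153339
190 [568.5 186.3] [567.3 -49.4]
194 [558.8 188.6] [557.6 -49.4]
198 [549.  188.4] [547.9 -49.3]
202 [539.3 188.2] [538.2 -49.3]
206 [529.6 187.9] [528.6 -49.2]
grip 67 [549.19662206  49.50761759 136.4055258 ] [536.75940382  44.13219864 126.94733877] [561.88579444  55.64068252 140.83523953]
grip2 200 [547.26772111  55.27758284 125.73471603] [536.42665002  45.20870221 108.16627868] [562.48580765  59.46284309 139.2195135 ]
drop 61 [407. 145.  44.] [414. 154.  65.]
lab 428 [400. -93.  24.] [431. -62.  30.]
tim 515 [663. 104.  18.] [698. 138.  24.]
drop 228 [403. 156.  37.] [414. 162.  64.]
lab 489 [398. -86.  23.] [431. -59.  27.]
tim 427 [667. 110.  18.] [695. 140.  22.]
```

```bash
cat >> h.py <<'E'
from scipy.spatial.transform import Rotation as Ro
def go(target,pos=None,q=None):
    s=telemetry.get_state(); p=np.array(s['eef_pos'] if pos is None else pos); q=s['tool_rot'] if q is None else q
    R=Ro.from_quat(np.roll(q,-1)).as_matrix(); 
    yaw=np.degrees(np.arctan2(R[1,0],R[0,0])); print('pos',p.round(1),'yaw',yaw.round(2),'tilt',R[:,2].round(3))
    print('cm',(R.T@(np.array(target)-p)/10).round(2),'spin to 0.83',round(yaw-0.83,2))
E
python3 -c "
from h import *
go([549.6,48,180],[257.644,-541.871,218.635])"
```

```text
pos [ 257.6 -541.9  218.6] yaw 25.43 tilt [-0.001  0.002 -1.   ]
cm [ 51.69 -40.73   3.94] spin to 0.83 24.6
```

```bash
python3 -m handwheel '{"slide":[[4.3,-3.4,0],[8.6,-6.8,0],[12.9,-10.2,0.3],[17.2,-13.6,0.6],[21.5,-17,1],[25.8,-20.4,1.5],[30.1,-23.8,2],[34.4,-27.2,2.5],[38.7,-30.6,3],[43,-34,3.4],[47.4,-37.4,3.8],[51.7,-40.7,3.9]],"spin":[2,4,6,8,10,12,14,16,18,20,22,24.6],"hand":[5,5,5,5,5,5,5,5,5,5,5,5]}' 15; python3 -m handwheel '{"slide":[[0,0,0],[0,0,0]],"spin":[0,0],"hand":[5,5]}'; python3 - <<'E'
from h import *
go([549.6,48,108])
for n in("scene","top"):
    p,d=capture(n); cv2.imwrite(f'pics/{n}1.png',p[...,::-1]); np.save(f'{n}1.npy',d)
a=cv2.imread('pics/scene1.png')[130:310,140:340]; cv2.imwrite('pics/c1.png',cv2.resize(a,None,fx=3,fy=3,interpolation=2))
E
```

```text
time: 1.6
eef_pos: [549.9, 49.5, 178.9]
tool_rot: [0.0, 1.0, 0.007, -0.0]
wrist_force: [1.5, -0.5, 0.2]
opening: 0.538
gripper_force: 0.0
time: 1.85
eef_pos: [549.3, 47.6, 179.0]
tool_rot: [0.0, 1.0, 0.008, -0.001]
wrist_force: [0.7, -0.3, 1.2]
opening: 0.535
gripper_force: 0.0
pos [549.3  47.6 179. ] yaw 0.9 tilt [-0.001 -0.    -1.   ]
cm [ 0.04 -0.04  7.1 ] spin to 0.83 0.07
```

View pics/c1.png

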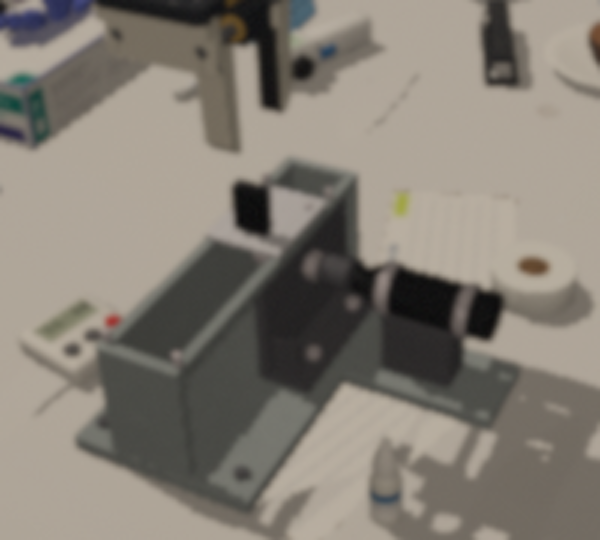

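The fingers straddle the grip: their tips are at (225,150) and (270,110), above the grip at (252,190). Next I descend and close.

```bash
python3 -m handwheel '{"slide":[[0,0,2],[0,0,4],[0,0,5.5],[0,0,6.5],[0,0,7],[0,0,7],[0,0,7],[0,0,7],[0,0,7],[0,0,7],[0,0,7]],"spin":[0,0,0,0,0,0,0,0,0,0,0],"hand":[5,5,5,5,5,4,3,2,1,0.6,0.6]}' 15
```

```text
time: 3.32
eef_pos: [550.2, 48.8, 110.2]
tool_rot: [-0.001, 1.0, 0.007, 0.0]
wrist_force: [0.0, 5.0, 1.6]
opening: 0.127
gripper_force: 15.0
```

```bash
python3 -m handwheel '{"slide":[[0,-1,0],[0,-2.3,0],[0,-3.6,0],[0,-5,0],[0,-6.4,0],[0,-7.8,0],[0,-9,0],[0,-9.8,0],[0,-10.3,0],[0,-10.5,0],[0,-10.5,0]],"spin":[0,0,0,0,0,0,0,0,0,0,0],"hand":[0.6,0.6,0.6,0.6,0.6,0.6,0.6,0.6,0.6,0.6,0.6]}' ; python3 -m handwheel '{"slide":[[0,-0.2,0],[0,-0.4,0],[0,-0.5,0],[0,-0.5,0]],"spin":[0,0,0,0],"hand":[0.6,0.6,0.6,0.6]}'
```

```text
time: 4.7
eef_pos: [548.8, 153.8, 110.2]
tool_rot: [-0.0, 1.0, 0.008, 0.001]
wrist_force: [2.3, -0.5, 4.7]
opening: 0.126
gripper_force: 15.0
time: 5.2
eef_pos: [548.8, 158.5, 110.2]
tool_rot: [-0.0, 1.0, 0.007, 0.001]
wrist_force: [1.9, -1.2, 4.7]
opening: 0.13
gripper_force: 15.0
```

```bash
python3 -m handwheel '{"slide":[[0,-0.1,0],[0,-0.2,0],[0,-0.2,0]],"spin":[0,0,0],"hand":[0.6,0.6,0.6]}'; python3 -m handwheel '{"slide":[[0,-0.1,0],[0,-0.2,0],[0,-0.2,0]],"spin":[0,0,0],"hand":[0.6,0.6,0.6]}'
```

```text
time: 5.58
eef_pos: [548.8, 158.9, 110.1]
tool_rot: [0.001, 1.0, 0.007, 0.001]
wrist_force: [1.4, -7.2, 6.1]
opening: 0.131
gripper_force: 15.0
time: 5.95
eef_pos: [548.7, 159.1, 110.1]
tool_rot: [0.002, 1.0, 0.007, 0.0]
wrist_force: [1.0, -15.8, 7.0]
opening: 0.131
gripper_force: 15.0
```

```bash
python3 -m handwheel '{"slide":[[0,0,0],[0,0,0],[0,0.3,0],[0,0.4,0],[0,0.4,-1.5],[0,0.4,-4],[0,0.4,-6],[0,0.4,-7],[0,0.4,-7]],"spin":[0,0,0,0,0,0,0,0,0],"hand":[1.8,2.6,3.4,3.6,3.6,3.6,3.6,3.6,3.6]}'; python3 - <<'E'
from h import *
go([549.9,30.5,178])
for n in("scene","top"):
    p,d=capture(n); cv2.imwrite(f'pics/{n}2.png',p[...,::-1]); np.save(f'{n}2.npy',d)
a=cv2.imread('pics/scene2.png')[130:310,140:340]; cv2.imwrite('pics/c2.png',cv2.resize(a,None,fx=3,fy=3,interpolation=2))
E
```

```text
time: 7.08
eef_pos: [548.8, 157.8, 180.7]
tool_rot: [-0.0, 1.0, 0.007, 0.001]
wrist_force: [0.3, 0.2, -1.2]
opening: 0.386
gripper_force: 0.0
pos [548.8 157.8 180.7] yaw 0.83 tilt [ 0.002  0.    -1.   ]
cm [-0.08 12.73  0.27] spin to 0.83 -0.0
```

View pics/c2.png

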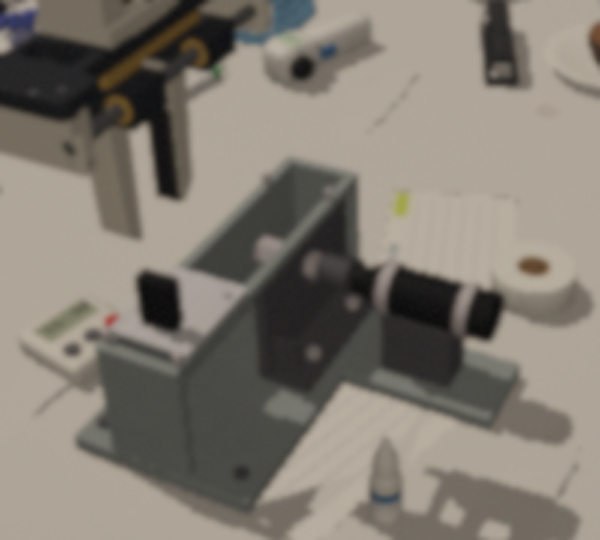

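The guard plate now sits at (200,290), against its pins at the far end. The bolt head is exposed at (270,248), and the bystanders haven't moved.

```bash
python3 -m handwheel '{"slide":[[0,1.5,0],[0,3.5,0],[0,5.5,0],[0,7.5,0],[0,9.5,0],[0,11.2,0],[0,12.3,0],[0,12.7,0],[0,12.7,0],[0,12.7,0]],"spin":[0,0,0,0,0,0,0,0,0,0],"hand":[3.6,3.6,3.6,3.6,3.6,3.6,3.6,3.6,3.6,3.6]}'; python3 - <<'E'
from h import *
go([549.9,30.5,51])
for n in("scene","top"):
    p,d=capture(n); cv2.imwrite(f'pics/{n}3.png',p[...,::-1]); np.save(f'{n}3.npy',d)
a=cv2.imread('pics/scene3.png')[130:310,140:340]; cv2.imwrite('pics/c3.png',cv2.resize(a,None,fx=3,fy=3,interpolation=2))
# bolt head in the earlier view 2: light pixels near its projection
print([np.round(proj('scene',X),1) for X in([549.9,30.5,79],[549.9,30.5,70])])
for k in (2,):
    Q=cloud('scene',np.load(f'scene{k}.npy')); I=cv2.imread(f'pics/scene{k}.png')
    s=(slice(200,225),slice(222,240)); m=I[s].min(2)>110; print(m.sum(),Q[s][m].mean(0),Q[s][m].min(0),Q[s][m].max(0))
E
```

```text
time: 8.43
eef_pos: [550.1, 31.2, 179.6]
tool_rot: [-0.0, 1.0, 0.008, -0.0]
wrist_force: [0.2, 0.1, 0.9]
opening: 0.389
gripper_force: 0.0
pos [550.1  31.2 179.6] yaw 0.87 tilt [-0.  0. -1.]
cm [-0.02  0.08 12.86] spin to 0.83 0.04
[array([230.2, 209.9, 814. ]), array([230.5, 213.4, 818.9])]
48 [545.51973322  40.03741539  80.79770436] [525.61357306  26.85639384  71.23968748] [556.85080448  69.40151339  97.91910841]
```

View pics/c3.png

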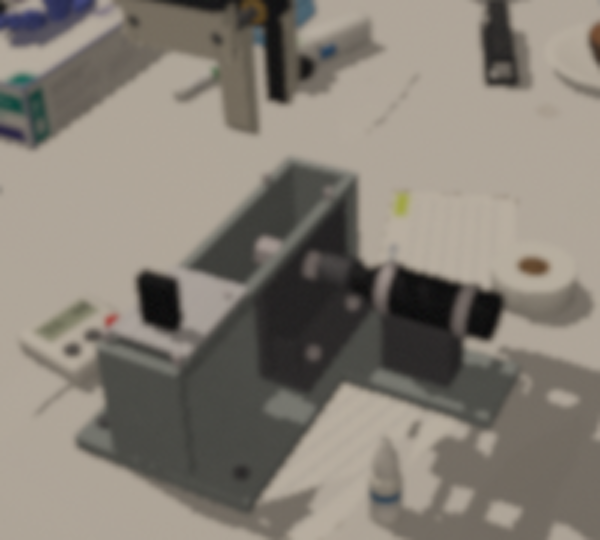

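The fingers are centred above the exposed head: tips at (240,130) and (280,100), head at (270,248). Now I descend into the gap.

```bash
python3 -m handwheel '{"slide":[[0,0.1,1.5],[0,0.1,3.5],[0,0.1,5.5],[0,0.1,7],[0,0.1,8],[0,0.1,9],[0,0.1,9]],"spin":[0,0,0,0,0,0,0],"hand":[3.6,3.6,3.6,3.6,3.6,3.6,3.6]}'; python3 -m handwheel '{"slide":[[0,0,1],[0,0,2],[0,0,3],[0,0,3.8],[0,0,3.8],[0,0,3.8]],"spin":[0,0,0,0,0,0],"hand":[3.6,3.6,3.6,3.6,3.6,3.6]}'
```

```text
time: 9.4
eef_pos: [549.6, 29.7, 88.9]
tool_rot: [-0.0, 1.0, 0.007, -0.001]
wrist_force: [0.2, -0.1, 0.1]
opening: 0.384
gripper_force: 0.0
time: 10.15
eef_pos: [550.3, 29.7, 51.9]
tool_rot: [0.0, 1.0, 0.007, 0.0]
wrist_force: [0.8, 0.7, 0.5]
opening: 0.388
gripper_force: 0.0
```

No contact on the way down. I close on the head now.

```bash
python3 -m handwheel '{"slide":[[0,0,0],[0,0,0],[0,0,0],[0,0,0],[0,0,0],[0,0,0],[0,0,0],[0,0,0]],"spin":[0,0,0,0,0,0,0,0],"hand":[3,2.5,2.1,1.7,1.2,1.2,1.2,1.2]}' 20; python3 -m handwheel '{"slide":[[0,0,0],[0,0,0],[0,0,0],[0,0,0],[0,0,0],[0,0,0],[0,0,0],[0,0,0]],"spin":[0,0,0,0,0,0,0,0],"hand":[1.2,1.2,1.2,1.2,1.2,1.2,1.2,1.2]}' 25
```

```text
time: 11.15
eef_pos: [550.3, 30.8, 52.1]
tool_rot: [-0.001, 1.0, 0.007, 0.0]
wrist_force: [-0.7, 4.8, 2.7]
opening: 0.209
gripper_force: 20.0
time: 12.15
eef_pos: [550.3, 30.8, 52.0]
tool_rot: [-0.001, 1.0, 0.007, 0.0]
wrist_force: [-0.5, 5.8, 1.9]
opening: 0.203
gripper_force: 25.0
```

```bash
python3 -m handwheel '{"slide":[[0,-0.05,0],[0,-0.1,0],[0,-0.1,0],[0,-0.1,0]],"spin":[0,0,0,0],"hand":[1,1,1,1]}' 35;for i in 1 2 3; do python3 -m handwheel '{"slide":[[0,0,0],[0,0,0],[0,0,0],[0,0,0]],"spin":[0,0,0,0],"hand":[1,1,1,1]}' 35 | egrep 'time|eef|wrist|open|gripper'; done; python3 - <<'E'
from h import *
s=telemetry.get_state(); print(s['moment'])
prev=None
for k in range(6):
    p,d=capture('scene'); c=p[195:240,225:300].astype(float)
    if prev is not None: print(np.abs(c-prev).mean().round(2),np.abs(c-prev).max(), telemetry.get_state()['opening'])
    prev=c
cv2.imwrite('pics/c4.png',cv2.resize(p[100:300,120:340,::-1],None,fx=3,fy=3,interpolation=2)[:600])
E
```

```text
time: 12.65
eef_pos: [550.3, 30.8, 52.0]
tool_rot: [-0.0, 1.0, 0.007, 0.0]
wrist_force: [-1.8, 3.5, 6.2]
opening: 0.206
gripper_force: 35.0
time: 13.15
eef_pos: [550.3, 30.8, 52.0]
wrist_force: [-1.6, 3.5, 5.3]
opening: 0.201
gripper_force: 35.0
time: 13.65
eef_pos: [550.3, 30.8, 52.0]
wrist_force: [-0.9, 3.1, 5.3]
opening: 0.206
gripper_force: 35.0
time: 14.15
eef_pos: [550.3, 30.8, 52.0]
wrist_force: [-1.1, 3.4, 5.3]
opening: 0.199
gripper_force: 35.0
[ 0.5787769  0.3098626 -0.0179411]
0.58 6.0 0.2012652810866176
0.58 6.0 0.20154273275175766
0.59 5.0 0.20402119997716503
0.58 5.0 0.20271116634151684
0.59 6.0 0.20158354396032724
```

View pics/c4.png

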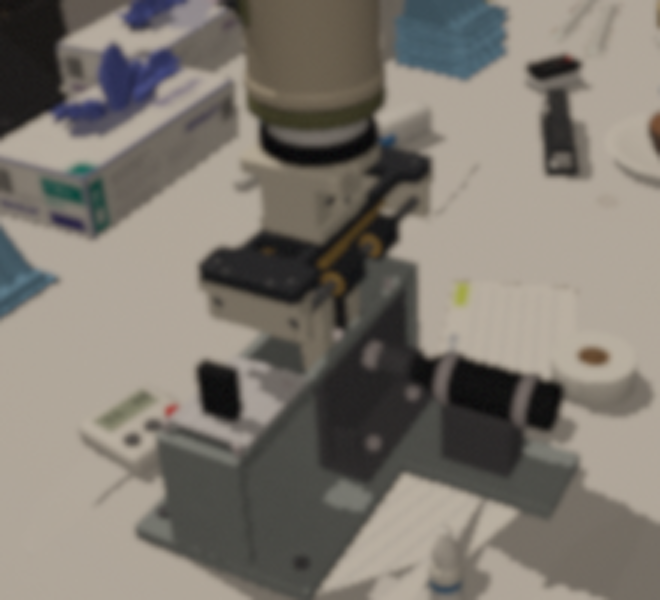

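The gripper is seated in the gap on the head, and the guard is still open at (240,400), with the bystanders in place. The opening and the picture are both steady, so the bolt is at a standstill.

```bash
python3 -c "
from plant import ticket
print(ticket.finish_job())"
```

```text
the job is handed in; nothing more can be done
None
```

I slid the guard fully open against its end stop and handed the job in at about 14.5 s, with the bolt head gripped at 35 N, the bolt at a standstill, and the bottle, label roll and timer in place.

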